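# Clamp the flask carrier under its three-armed nut

## Robot

A 6-joint arm with a two-finger parallel gripper is mounted at the origin on the work surface. World frame = base frame: x ahead of the robot, y to its left, z up, the work surface at z = 0. Lengths are in m, angles in rad, forces in N, time in s.
With the tool pointing down it reaches from about 0.3 to 0.775 m from the base axis. Payload 14.6 kg.
Tool frame: the origin (TCP) lies at the very end of the fingers, on their centre line; the grasp point (between the pads) lies 19 mm behind it; y points along the fingers, z is the direction in which the jaws open and shut, and the axes are right-handed (so a half turn about y gives the same grasp; the last joint's range is limited). The gripper opens to 94 mm and grips with 3 to 60 N. Pads are 16 mm wide; open, the fingers measure 119 mm over their backs; the gripper's body (75 mm by 177 mm) begins 78 mm behind the grasp point.
Start: joints at [1.192, 0.3, 1.521, -0, 1.321, -0.067], TCP at [0.169, 0.523, 0.174] pointing down, gripper open.
Joint ranges: [-3.03, 3.03], [-0.79, 2.21], [0.23, 2.52], [-1.04, 4.18], [0, 3.07], [-2.55, 2.55]. Speed limits (rad/s): [2.22, 2.22, 2.57, 3.14, 3.14, 3.14].

## Interface

Orientations are given as [roll, pitch, yaw] about the fixed x, y, z axes, in that order (R = Rz(yaw) Ry(pitch) Rx(roll)).
In Python, from station import get_obs, camera, job gives the robot as it stands.
- The arm moves only by the tool step_arm, never from a script. Its argument "targets" is a list of rows, each a list of 6 numbers: the shift along the tool's x, y, z in mm, then the turn, a rotation vector about the tool's x, y, z in degrees. In form: [[dx, dy, dz, rx, ry, rz], ...]. A call has 1 to 12 rows; each row shifts and turns the commanded pose from where the row before left it, along the tool's axes as they then stand; what a row does not reach is not made up. A row lasts 1/8 s, in which the tool goes at most 62.5 mm and 10.7 degrees, less where a joint would pass 70% of its speed; a pose out of reach is approached as far as the arm can. A call is refused whole if a number of a shift passes 62.5 or a number of a turn 10.7, either way. A call with a gripper value outside its range is refused whole. "gripper" is the opening, from -1 (shut) to 1 (fully open), set as the call begins (left out, the last holds). The fingers move at their own pace and stop on an object; "squeeze" is the grip in N (left out, the last holds). Time passes only in rows, so rows that do not move let the fingers close. It gives the time, the measured TCP pose, the force and the opening at its end, in the units of the state.
- get_obs(): the state, without advancing time (a new reading comes with each control period).
- camera(name): name is "side" or "top" or "wrist"; returns a dict with "pixels" (384x512x3 uint8, red, green, blue), "intrinsics" (3x3 intrinsics, pixels), "R" (3x3) and "t" (3): a world point X has camera coordinates R X + t; the wrist camera has in their place "tool_from_camera" (4x4, takes a point from camera to tool coordinates, whose origin is the TCP and whose axes are the tool frame's). Camera axes: x right, y down, z forward; pixel columns grow to the right and rows downward; lengths in m; the calibration is good to about 2 mm. The wrist camera is an equidistant fisheye: a pixel r from the principal point sees the ray r / f radians off the axis. A picture is of the moment at which its call begins: read the wrist's pose just before it. There is no depth.
- job.hand_in(): hands the job in, once; it reports no verdict.
The state is a dict: "time_s": time; "qpos": joint angles; "joint_vel": joint speeds; "tau": joint torques, N m; "ee_pos": TCP position; "eef_rot": TCP orientation; "force": force on the tool from outside, world axes, zero at the start; "moment": the same for the moment, N m; "grip_width": finger opening in m.
Only numpy, scipy, OpenCV 4.12 (cv2) and the standard library are available. Lean on these libraries where they do the work, as an engineer would, in place of code of your own. Each camera call takes 0.05 s, during which the arm holds its last target.

## Task

Slide the slotted carrier plate with the brass flask along its channel, round the stud and fully home against the end stop. Then start the nut that sits loose on top of the stud: back it off (anticlockwise seen from above) until its thread drops in and it falls onto the plate, and turn it clockwise until it stops tight, clamping the plate. Do not lift the nut off the stud, leave the bowl, the jar and the spare flask alone, and let go of everything.

Things in the scene. Friction and masses are not known exactly. Their poses are not given: they have to be found in the camera images.
- press_bed: Fixed grey bed 120 x 310 x 12 mm; origin at bench level on its stud's axis, z up. Local y runs along the channel, home is towards +y; bed from y = -250 to +60 mm. Side rails: inner faces x = +-43.5 mm, tops 22 mm above the bench. End stop: 28 mm high, face at y = +35 mm.
- stud_top (a point): Top of the fixed upright stud, 76 mm above the bench. Core 28 mm across; three short right-hand thread flights, 46 mm across, tops 54 mm above the bench. Gaps between flights are centred 0, 120 and 240 degrees from the bed's +x (anticlockwise from above). A lip at each flight's clockwise end keeps a pin that lies on the flight from going clockwise.
- carrier: Loose aluminium plate 84 x 190 x 12 mm, 0.8 kg with the brass flask fixed on it; slides at 3 to 10 N. Origin on its underside, on the stud's axis when home; axes as the bed's; starts 50 to 80 mm short. Plate from y = -155 to +35 mm, 34 mm wide slot open to +y from y = -18 mm. Flask 70 (x) x 50 (y) mm, y = -150 to -100 mm, top 52 mm above the underside.
- flask_back (a point): Middle of the flask's upright flat -y face, 42 mm above the bench: the place to push towards the bed's +y.
- nut: Steel hex nut, 66 mm across flats, 36 mm high, 0.4 kg; origin on its axis at the underside, z up. Three arms (12 mm round bars) at 0, 120, 240 degrees from local x, 16 mm above the underside; a 9 mm pin in the bore in line with each. Starts with the pins on the flights' tops: underside 42.5 mm above the bench, local x 54 to 82 degrees from the bed's +x.
- nut_tip0 (a point): Centre of the 18 mm ball end of arm 0 (local x), 80 mm from the axis. Turned anticlockwise to 110-130 degrees from the bed's +x, the pins meet the next lips and the nut drops 18 mm onto the plate (a hard sideways push can hold it up until eased). Clockwise it then touches near 70 and is tight at about 63 degrees, and stays so. Turning free takes 1 to 3 N at the arm, tightening about 10 N.
- bowl: Dark rubber mixing bowl, 110 mm across, 60 mm high, origin under its centre; bystander.
- jar: White jar, 64 mm across, 85 mm high, origin under its centre; bystander.
- spare_flask: Open brass flask half, 70 x 70 x 30 mm, origin under its centre; bystander.
Not all that is in view belongs to the job. Of the things that look like the carrier, the largest one is meant.

How it is judged:
By the outcome, as a careful person would: the job done as asked, in the order asked, and still so for the second after the job is handed in, with the robot touching nothing.
It also fails if it takes over 58 s, if anything falls off the work surface, if the arm or the gripper's body presses on something with over 40 N, if the wrist force passes 120 N, or if a joint passes its speed limit or range.

## Working session

There is one attempt and no reset: what is moved stays moved. The work goes in short steps, Python scripts to look and compute and a tool call to move; the robot and the scene stay as the last step left them, time stands still between calls to the robot, and variables do not carry over. Pictures are saved under pics/ and viewed, and the job is handed in when it is done.

Besides the shell and the picture viewer there is one more tool, called after ">>>" as name(argument=value, ...), one argument or row to a line, values as JSON. step_arm: Moves the arm, as the interface text tells. Its arguments: {"type":"object","properties":{"targets":{"type":"array","items":{"type":"array","items":{"type":"number"}}},"gripper":{"type":"number"},"squeeze":{"type":"number"}},"required":["targets"]}

```bash
ls; mkdir -p pics; python3 - <<'E'
from station import get_obs, camera
import cv2
o=get_obs()
for k,v in o.items(): print(k,v)
for n in ("side","top","wrist"):
    c=camera(n); cv2.imwrite(f"pics/{n}0.png",c["pixels"][:,:,::-1])
    print(n,{k:v.tolist() for k,v in c.items() if k!="pixels"})
E
```

```text
pics
time_s 0.0
qpos [ 1.19241260e+00  3.00471458e-01  1.52160355e+00  2.04485498e-05
  1.32067971e+00 -6.66109403e-02]
joint_vel [-1.00220449e-03 -3.97335187e-04  2.55869939e-04  7.59070464e-04
 -4.06830183e-05  5.95510537e-04]
tau [-4.63274337e-04 -5.31804979e+01 -3.52723038e+01  7.07690092e-02
  2.45692651e-02 -1.60393733e-04]
ee_pos [0.16860103 0.52320174 0.17327665]
eef_rot [-1.57195449e+00  9.71107609e-05 -3.11777919e-01]
force [ 0.06682668 -1.08744017  0.02582659]
moment [-0.00750125  0.00821537 -0.03870977]
grip_width 0.09389868739245676
side {'intrinsics': [[489.66623799809923, 0.0, 258.1212136271751], [0.0, 489.66623799809923, 185.93369858251828], [0.0, 0.0, 1.0]], 'R': [[0.8666272723423403, -0.4988985819311365, -0.0075746801632995955], [-0.30713336226990645, -0.5214284521257311, -0.796103929832372], [0.39322546791027874, 0.6922518141983199, -0.6051125160876094]], 't': [-0.41856695195182503, 0.2690764708115306, 1.015602689311459]}
top {'intrinsics': [[405.99445098730735, 0.0, 255.40939569779235], [0.0, 405.99445098730735, 188.04854129821697], [0.0, 0.0, 1.0]], 'R': [[0.05035467276711303, -0.9987189012102942, 0.004996328233783925], [-0.9763493698606851, -0.0502787487400055, -0.21027114732597696], [0.2102529783455166, 0.005709972893292922, -0.9776303398045694]], 't': [0.092778341304679, 0.5532547040797012, 0.8780796630565127]}
wrist {'intrinsics': [[297.3186396354542, 0.0, 255.33697366768533], [0.0, 297.3186396354542, 192.15852345673173], [0.0, 0.0, 1.0]], 'tool_from_camera': [[-0.0015559039520942203, 0.9722469544908774, 0.23395178701199182, -0.06771991150181751], [-0.0012501180964300171, -0.23395377846880686, 0.9722469165520207, -0.2105635067694166], [0.9999980081818339, 0.0012202554572388815, 0.0015794331205350653, -0.00042311838016872994], [0.0, 0.0, 0.0, 1.0]]}
```

View pics/side0.png

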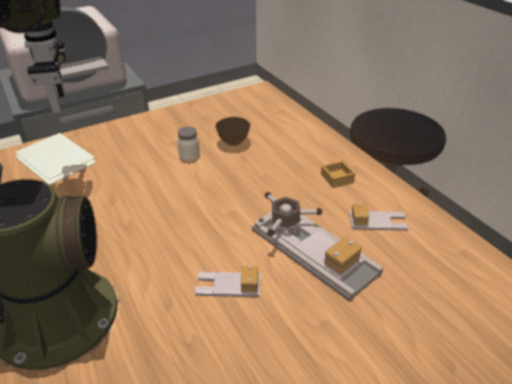

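View pics/top0.png

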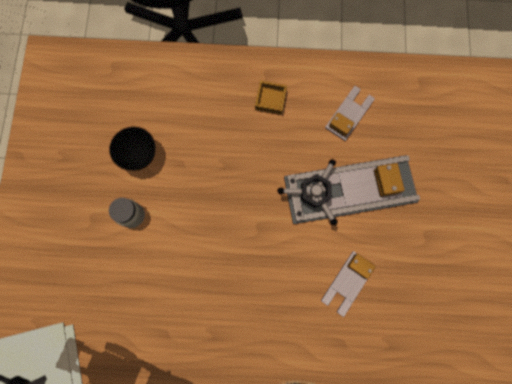

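View pics/wrist0.png

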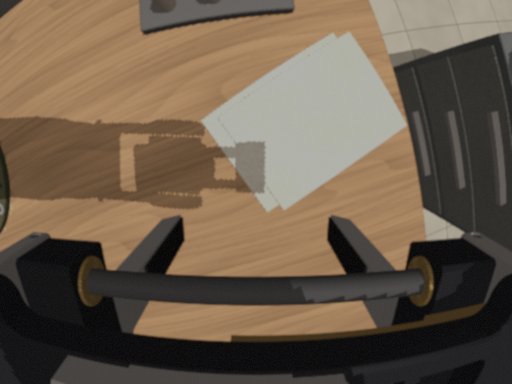

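```bash
cat > h.py <<'E'
import numpy as np, cv2
from station import get_obs, camera
from scipy.spatial.transform import Rotation as Ro
def ray(c,u,v):
    K=c["intrinsics"];d=np.array([(u-K[0][2])/K[0][0],(v-K[1][2])/K[1][1],1.])
    R=np.array(c["R"]);return -R.T@np.array(c["t"]),R.T@d
def onz(c,u,v,z):
    o,d=ray(c,u,v);return o+d*(z-o[2])/d[2]
def proj(c,X):
    K=np.array(c["intrinsics"]);p=K@(np.array(c["R"])@np.array(X)+np.array(c["t"]));return p[:2]/p[2]
def tri(c1,p1,c2,p2):
    o1,d1=ray(c1,*p1);o2,d2=ray(c2,*p2)
    A=np.stack([d1,-d2],1);s,_,_,_=np.linalg.lstsq(A,o2-o1,rcond=None)
    a=o1+d1*s[0];b=o2+d2*s[1];return (a+b)/2,np.linalg.norm(a-b)
E
python3 - <<'E'
import cv2
a=cv2.imread('pics/top0.png')[140:240,265:430];cv2.imwrite('pics/topz.png',cv2.resize(a,None,fx=4.8,fy=4.8,interpolation=cv2.INTER_CUBIC))
a=cv2.imread('pics/side0.png')[185:300,245:390];cv2.imwrite('pics/sidez.png',cv2.resize(a,None,fx=5,fy=5,interpolation=cv2.INTER_CUBIC))
E
```

```text
(no output)
```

View pics/topz.png

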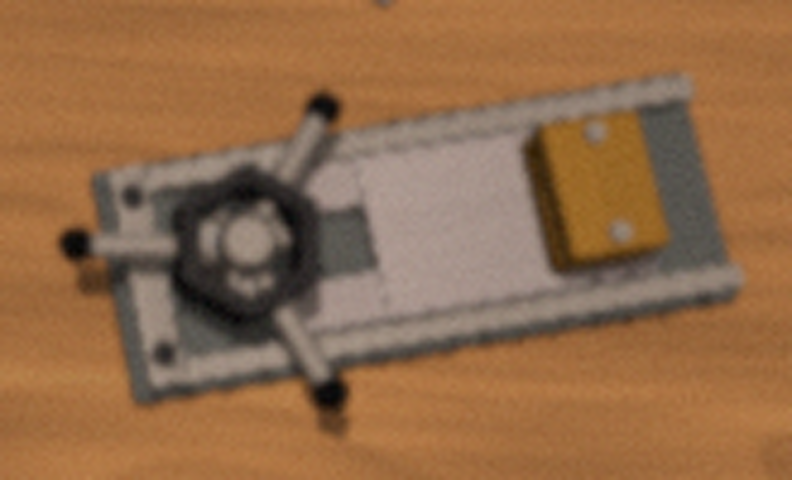

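View pics/sidez.png

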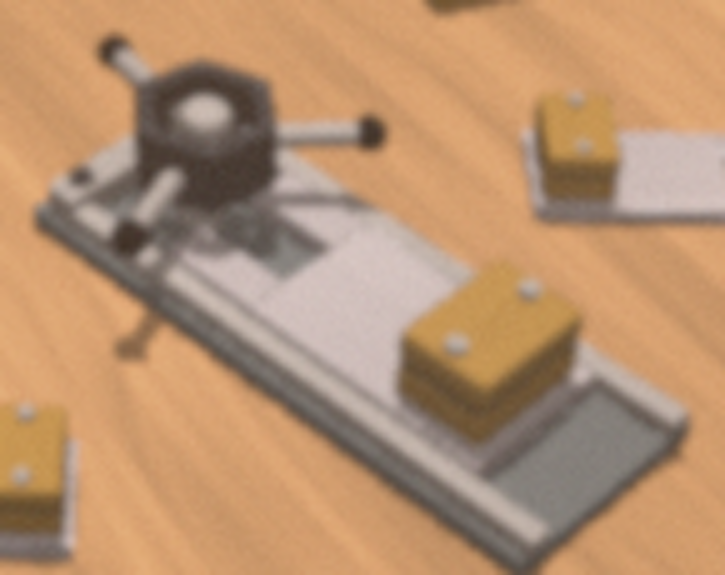

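```bash
python3 - <<'E'
from h import *
c=camera("top");s=camera("side")
Z=lambda u,v:(265+(u+.5)/4.8-.5,140+(v+.5)/4.8-.5)
S=lambda u,v:(245+(u+.5)/5-.5,185+(v+.5)/5-.5)
tips=[onz(c,*Z(*p),.0585) for p in [(75,243),(323,106),(330,393)]]
ts=[onz(s,*S(*p),.0585) for p in [(115,48),(371,132),(129,236)]]
for a,b in zip(tips,ts): print(a.round(4),b.round(4))
ctr=np.mean(tips,0);cs=np.mean(ts,0);print("ctr",ctr,cs,[np.linalg.norm(t-ctr) for t in tips])
st=onz(c,*Z(247,242),.076);print("stud",st,onz(s,*S(205,112),.076),tri(c,Z(247,242),s,S(205,112)))
for t in tips: d=t-ctr;print(np.degrees(np.arctan2(d[1],d[0])))
cor=[onz(c,*Z(*p),z) for p,z in [((95,178),.012),((140,400),.012),((688,80),.022),((740,285),.022)]]
cor=np.array(cor);print(cor.round(4))
print("len",np.linalg.norm(cor[0]-cor[2]),np.linalg.norm(cor[1]-cor[3]),np.linalg.norm(cor[0]-cor[1]),np.linalg.norm(cor[2]-cor[3]))
for a,b in((2,0),(3,1)):
  d=cor[a]-cor[b];print("ydir",np.degrees(np.arctan2(-d[1],-d[0])))
fl=[onz(c,*Z(*p),.064) for p in [(637,112),(667,240),(540,140),(573,262)]]
print(np.array(fl).round(4))
E
```

```text
[0.5456 0.0634 0.0585] [0.5479 0.0638 0.0585]
[ 0.6201 -0.0549  0.0585] [ 0.6211 -0.0556  0.0585]
[ 0.4794 -0.0597  0.0585] [ 0.4818 -0.0597  0.0585]
ctr [ 0.54840039 -0.01708935  0.0585    ] [ 0.55026376 -0.01714977  0.0585    ] [np.float64(0.08054497538594069), np.float64(0.08109522651119962), np.float64(0.08109691533852934)]
stud [ 0.5465717  -0.01657451  0.076     ] [ 0.54823772 -0.01959089  0.076     ] (array([ 0.54825061, -0.01738097,  0.07393178]), np.float64(0.002570831015047434))
91.96158671510415
-27.812827726046695
-148.26191335299433
[[ 0.5898  0.0519  0.012 ]
 [ 0.4777  0.0256  0.012 ]
 [ 0.6542 -0.2474  0.022 ]
 [ 0.5491 -0.2703  0.022 ]]
len 0.3063365680270139 0.30452704459127256 0.11518872083912701 0.10762372435368754
ydir 102.1517903248988
ydir 103.57240712199604
[[ 0.6234 -0.2062  0.064 ]
 [ 0.5605 -0.2191  0.064 ]
 [ 0.6069 -0.159   0.064 ]
 [ 0.5474 -0.1739  0.064 ]]
```

The top view shows the stud at about (317,190) and the three balls at (280,190), (332,162) and (333,221). Home is to image left. The bed's yaw is about 12.7°, arm 0 sits at about 79° relative to the bed, and the carrier is about 50 mm short.

>>> step_arm(
  targets=[
    [0,0,0,0,9.9,0],
    [0,0,0,0,9.9,0],
    [0,0,0,0,9.9,0],
    [0,0,0,0,9.9,0],
    [0,0,0,0,9.9,0],
    [0,0,0,0,9.9,0],
    [46,0,14,0,0,0],
    [46,0,14,0,0,0],
    [46,0,14,0,0,0],
    [46,0,14,0,0,0],
    [46,0,14,0,0,0],
    [46,0,14,0,0,0],
  ],
  gripper=-0.3,
)

```text
time_s: 1.75
ee_pos: [0.312, 0.2714, 0.174]
eef_rot: [-1.57, 0.0, -1.348]
force: [-0.0, -0.0, -0.2]
grip_width: 0.0329
```

>>> step_arm(
  targets=[
    [46,0,14,0,0,0],
    [46,0,14,0,0,0],
    [46,0,14,0,0,0],
    [46,0,14,0,0,0],
    [46,0,14,0,0,0],
    [46,0,14,0,0,0],
    [46,0,14,0,0,0],
    [46,0,14,0,0,0],
    [46,0,14,0,0,0],
    [46,0,14,0,0,0],
    [46,0,14,0,0,0],
    [0,0,0,0,0,0],
  ],
)

```text
time_s: 3.25
ee_pos: [0.5736, -0.1891, 0.1727]
eef_rot: [-1.572, 0.001, -1.351]
force: [-0.0, 0.8, -0.8]
grip_width: 0.0327
```

```bash
cat >> h.py <<'E'
C=np.array([.5483,-.0172]);A=np.radians(12.7)
bx=np.array([np.cos(A),np.sin(A)]);by=np.array([-np.sin(A),np.cos(A)])
def toolto(bxy,z,yawdeg):
    o=get_obs();R=Ro.from_euler('xyz',o["eef_rot"]);p=np.array(o["ee_pos"])
    t=np.r_[C+bx*bxy[0]+by*bxy[1],z]
    d=R.inv().apply(t-p)*1e3
    Rt=Ro.from_euler('xyz',[-90,0,yawdeg],degrees=True)
    rv=np.degrees((R.inv()*Rt).as_rotvec())
    q=p[:2]-C
    print("t",o["time_s"],"bed xy",(q@bx*1e3).round(1),(q@by*1e3).round(1),"z",p[2].round(4),"rot",np.degrees(o["eef_rot"]).round(1),"F",o["force"].round(1),"w",round(o["grip_width"],4))
    print("move mm",d.round(1),"turn",rv.round(1))
E
python3 - <<'E'
from h import *
toolto((0,-.228),.032,-77.3)
c=camera("top");cv2.imwrite("pics/t1.png",cv2.resize(c["pixels"][100:280,230:470,::-1],None,fx=3,fy=3))
E
```

```text
t 3.25 bed xy -13.1 -173.2 z 0.1727 rot [-90.1   0.  -77.4] F [-0.   0.8 -0.8] w 0.0327
move mm [ 54.8 140.7  13.4] turn [ 0.1 -0.1 -0. ]
```

View pics/t1.png

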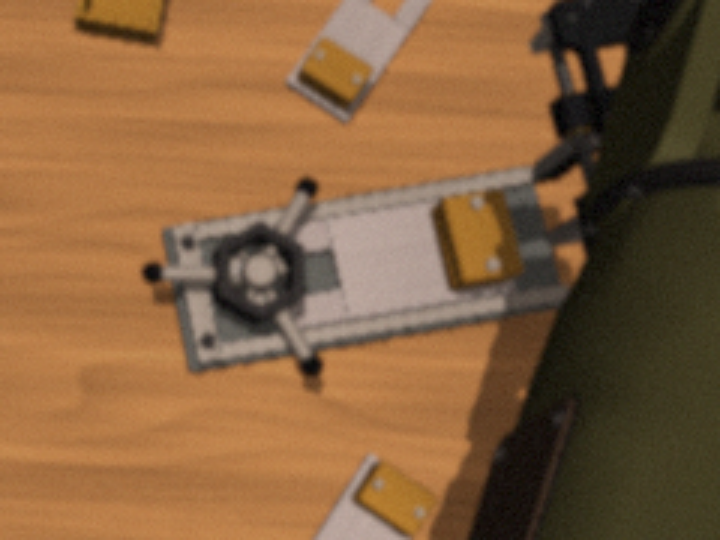

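The flask is at picture pixels (485,240) and nothing else has moved. Next I go behind the flask and lower the fingers.

>>> step_arm(
  targets=[
    [27,0,7,0,0,0],
    [28,0,6,0,0,0],
    [0,40,0,0,0,0],
    [0,40,0,0,0,0],
    [0,30,0,0,0,0],
    [0,20,0,0,0,0],
    [0,10,0,0,0,0],
    [0,0,0,0,0,0],
  ],
)

```text
time_s: 4.3
ee_pos: [0.5982, -0.2374, 0.0341]
eef_rot: [-1.571, -0.0, -1.348]
force: [0.4, 0.2, 0.0]
grip_width: 0.0331
```

```bash
python3 - <<'E'
from h import *
toolto((0,-.158),.032,-77.3)
c=camera("side");cv2.imwrite("pics/s2.png",cv2.resize(c["pixels"][160:320,220:420,::-1],None,fx=3.5,fy=3.5))
E
```

```text
t 4.3 bed xy 0.2 -225.8 z 0.0341 rot [-90.   -0.  -77.3] F [0.4 0.2 0. ] w 0.0331
move mm [-67.8   2.1  -0.2] turn [-0.  0.  0.]
```

View pics/s2.png

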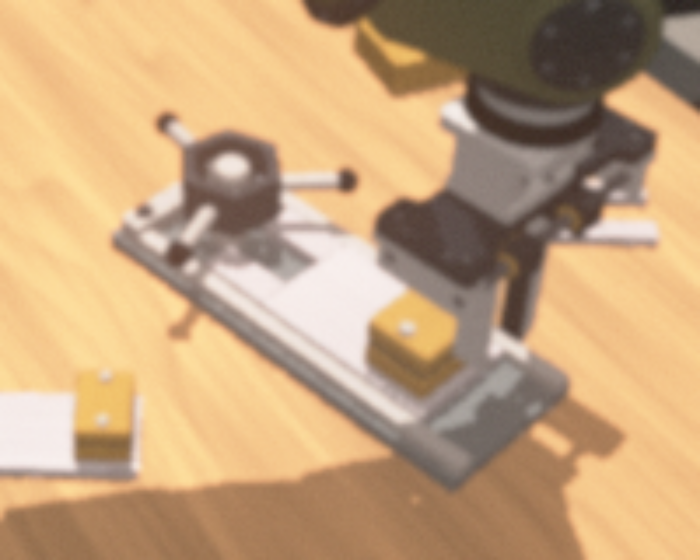

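The fingers are just behind the flask, above the plate's rear edge. Pushing.

>>> step_arm(
  targets=[
    [-10,0,0,0,0,0],
    [-8,0,0,0,0,0],
    [-8,0,0,0,0,0],
    [-8,0,0,0,0,0],
    [-8,0,0,0,0,0],
    [-8,0,0,0,0,0],
    [-5,0,0,0,0,0],
    [-4,0,0,0,0,0],
    [0,0,0,0,0,0],
  ],
)

```text
time_s: 5.48
ee_pos: [0.585, -0.1799, 0.0339]
eef_rot: [-1.571, -0.0, -1.348]
force: [-0.9, 0.7, 0.2]
grip_width: 0.0327
```

```bash
python3 - <<'E'
from h import *
toolto((0,-.158),.032,-77.3)
E
```

```text
t 5.475 bed xy 0.1 -166.8 z 0.0339 rot [-90.   -0.  -77.3] F [-0.9  0.7  0.2] w 0.0327
move mm [-8.8  1.9 -0.1] turn [0. 0. 0.]
```

>>> step_arm(
  targets=[
    [-3,0,0,0,0,0],
    [-2,0,0,0,0,0],
    [-1,0,0,0,0,0],
    [-1,0,0,0,0,0],
  ],
)

```text
time_s: 5.98
ee_pos: [0.5835, -0.1732, 0.0339]
eef_rot: [-1.571, -0.0, -1.349]
force: [0.7, 0.4, 0.7]
grip_width: 0.0329
```

>>> step_arm(
  targets=[
    [-1,0,0,0,0,0],
    [-1,0,0,0,0,0],
  ],
)

```text
time_s: 6.22
ee_pos: [0.5831, -0.1712, 0.0339]
eef_rot: [-1.571, -0.0, -1.349]
force: [-0.2, -0.4, -0.1]
grip_width: 0.033
```

>>> step_arm(
  targets=[
    [-1,0,0,0,0,0],
    [-1,0,0,0,0,0],
  ],
)

```text
time_s: 6.48
ee_pos: [0.5826, -0.1693, 0.0338]
eef_rot: [-1.571, 0.0, -1.349]
force: [0.1, -0.3, 0.4]
grip_width: 0.0331
```

```bash
python3 - <<'E'
from h import *
toolto((0,-.158),.032,-77.3)
c=camera("side");cv2.imwrite("pics/s3.png",cv2.resize(c["pixels"][160:320,220:420,::-1],None,fx=3.5,fy=3.5))
c=camera("top");cv2.imwrite("pics/t3.png",cv2.resize(c["pixels"][120:260,250:450,::-1],None,fx=3.5,fy=3.5))
E
```

```text
t 6.475 bed xy 0.0 -155.9 z 0.0338 rot [-90.    0.  -77.3] F [ 0.1 -0.3  0.4] w 0.0331
move mm [ 2.1  1.8 -0. ] turn [ 0.  0. -0.]
```

View pics/s3.png

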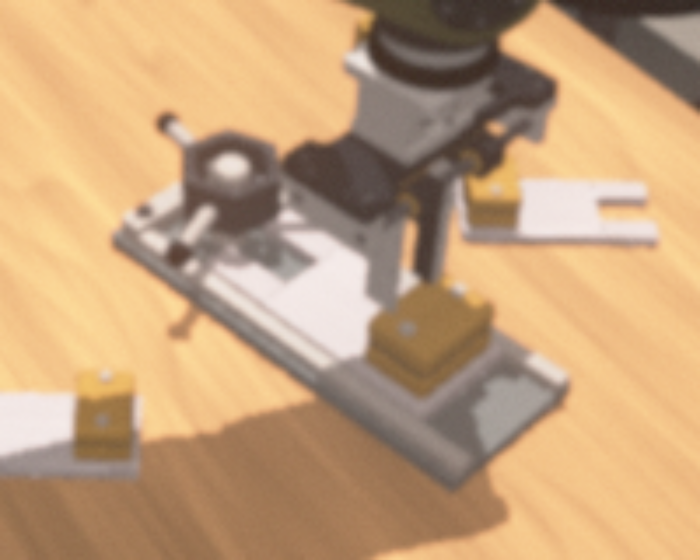

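View pics/t3.png

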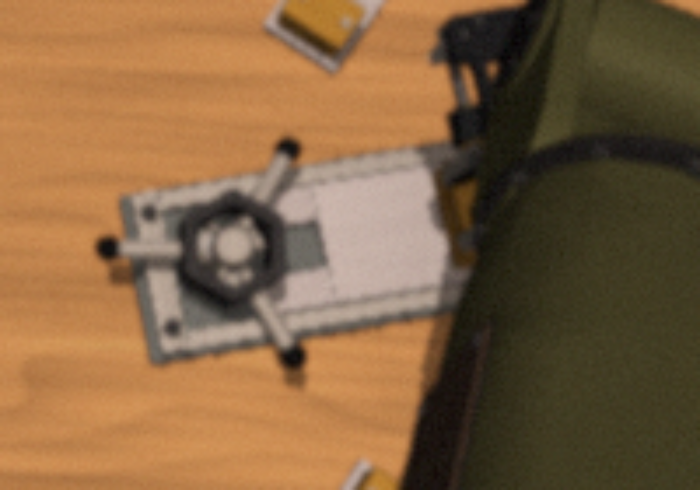

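```bash
python3 - <<'E'
from h import *
c=camera("side");o=get_obs()
p=np.array(o["ee_pos"]);R=Ro.from_euler('xyz',o["eef_rot"])
for dz in(-.0225,0,.0225):
  for dy in (0,-.05):
    q=proj(c,p+R.apply([0,dy,dz]));print(dz,dy,q.round(1),((q-[220,160])*3.5).round(0))
for xy in((-35,-200),(35,-200),(-35,-150),(35,-150)):
  X=np.r_[C+bx*xy[0]/1e3+by*xy[1]/1e3,.064];print(xy,((proj(c,X)-[220,160])*3.5).round(0))
E
```

```text
-0.0225 0 [327.  257.8] [374. 342.]
-0.0225 -0.05 [328.8 241.6] [381. 285.]
0 0 [333.6 252.9] [397. 325.]
0 -0.05 [335.5 236.7] [404. 268.]
0.0225 0 [340.  248.1] [420. 308.]
0.0225 -0.05 [342.1 231.9] [427. 252.]
(-35, -200) [420. 356.]
(35, -200) [491. 301.]
(-35, -150) [358. 313.]
(35, -150) [430. 261.]
```

```bash
python3 - <<'E'
from h import *
c=camera("side");cv2.imwrite("pics/s4.png",cv2.resize(c["pixels"][200:300,290:400,::-1],None,fx=6,fy=6,interpolation=cv2.INTER_CUBIC))
c=camera("wrist");cv2.imwrite("pics/w4.png",c["pixels"][:,:,::-1])
E
```

```text
(no output)
```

View pics/s4.png

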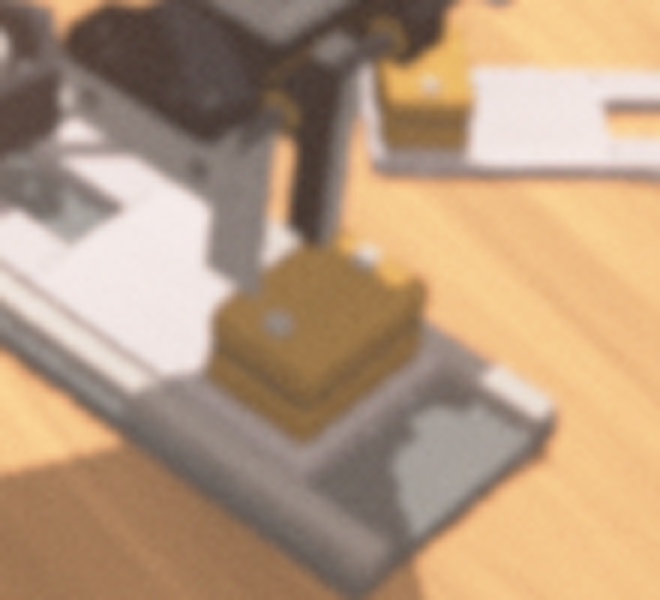

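View pics/w4.png

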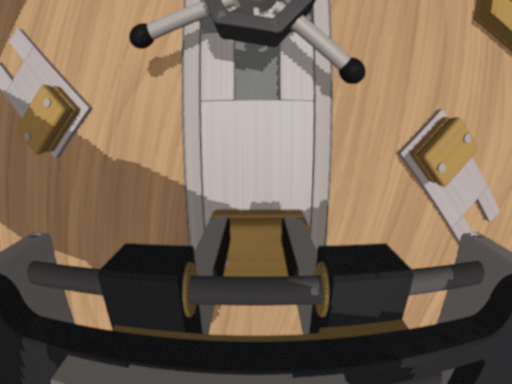

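```bash
python3 - <<'E'
from h import *
c=camera("side")
def b(u,v,z,c=c):
    P=onz(c,u,v,z)[:2]-C;return (P@bx*1e3).round(1),(P@by*1e3).round(1)
for p in[(300,395),(215,320),(425,285),(340,243)]: print(p,b(290+p[0]/6,200+p[1]/6,.064))
# side0 zoom
for p in[(485,385),(402,335),(582,318),(505,262)]: print('s0',p,b(245+p[0]/5,185+p[1]/5,.064))
print('bottom s4',[b(290+u/6,200+v/6,.024) for u,v in[(305,435),(213,375),(420,335)]])
print('plate rear', [b(290+u/6,200+v/6,.024) for u,v in[(300,470)]])
E
```

```text
(300, 395) (np.float64(-44.3), np.float64(-208.0))
(215, 320) (np.float64(-38.1), np.float64(-163.2))
(425, 285) (np.float64(31.7), np.float64(-203.8))
(340, 243) (np.float64(26.3), np.float64(-168.4))
s0 (485, 385) (np.float64(-32.6), np.float64(-203.7))
s0 (402, 335) (np.float64(-35.7), np.float64(-159.8))
s0 (582, 318) (np.float64(29.8), np.float64(-206.8))
s0 (505, 262) (np.float64(33.1), np.float64(-160.9))
bottom s4 [(np.float64(-26.2), np.float64(-200.1)), (np.float64(-28.0), np.float64(-157.4)), (np.float64(44.9), np.float64(-197.1))]
plate rear [(np.float64(-40.7), np.float64(-209.8))]
```

```bash
python3 - <<'E'
from h import *
c=camera("side")
R=Ro.from_euler('xyz',[-90,0,-77.3],degrees=True);p=np.array([.5982,-.2374,.0341])
im=cv2.imread('pics/s2.png')
for dz in(-.0225,.0225):
  for dx in(-.008,.008):
   a,b=[((proj(c,p+R.apply([dx,dy,dz]))-[220,160])*3.5) for dy in(0,-.06)]
   cv2.line(im,tuple(a.astype(int)),tuple(b.astype(int)),(0,0,255),1)
cv2.imwrite('pics/s2b.png',im)
im=cv2.imread('pics/s3.png');o=get_obs();p=np.array(o["ee_pos"]);print(o["time_s"],p,o["force"])
for dz in(-.0225,.0225):
  for dx in(-.008,.008):
   a,b=[((proj(c,p+R.apply([dx,dy,dz]))-[220,160])*3.5) for dy in(0,-.06)]
   cv2.line(im,tuple(a.astype(int)),tuple(b.astype(int)),(0,0,255),1)
cv2.imwrite('pics/s3b.png',im)
E
```

```text
6.825 [ 0.58263999 -0.16936448  0.03385853] [-0.22398309 -0.57190149  0.63221199]
```

View pics/s2b.png

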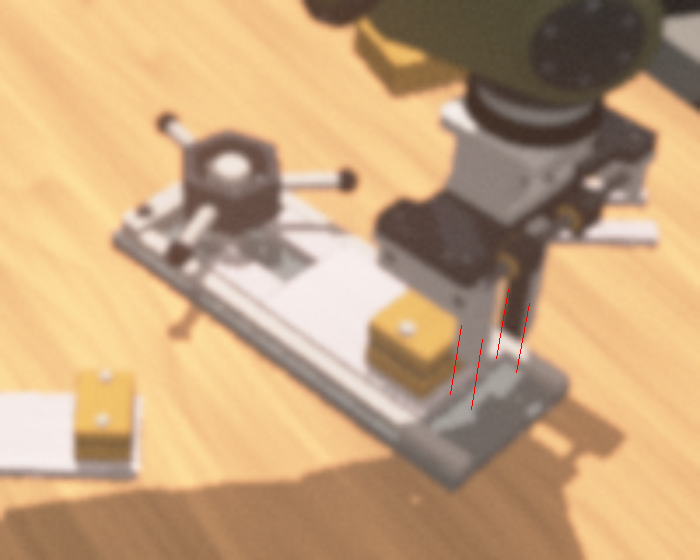

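View pics/s3b.png

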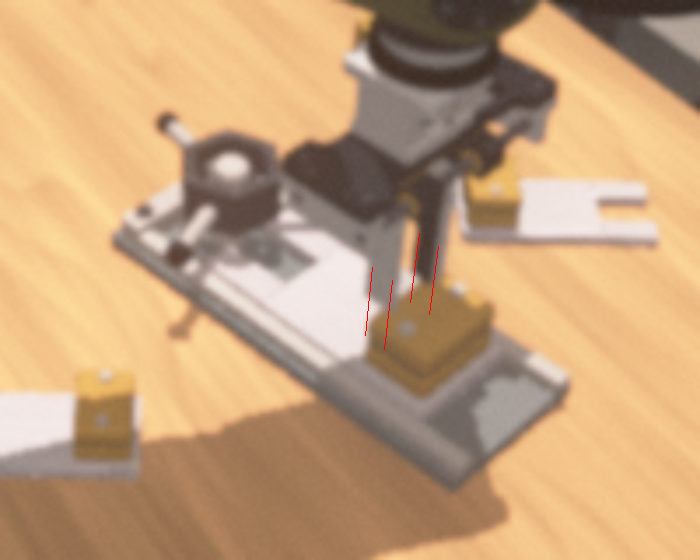

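```bash
cat >> h.py <<'E'
def wproj(c,X):
    T=np.linalg.inv(np.array(c["tool_from_camera"]));q=T[:3,:3]@np.array(X)+T[:3,3]
    K=np.array(c["intrinsics"]);th=np.arctan2(np.hypot(q[0],q[1]),q[2]);a=np.arctan2(q[1],q[0])
    return np.array([K[0,2]+K[0,0]*th*np.cos(a),K[1,2]+K[1,1]*th*np.sin(a)])
E
python3 - <<'E'
from h import *
o=get_obs();p=np.array(o["ee_pos"]);R=Ro.from_euler('xyz',o["eef_rot"])
c=camera("wrist")
for y in(0,-.02,-.03,-.04,-.06):print(y,[wproj(c,[x,y,z]).round(0) for x in(-.008,.008) for z in(-.0165,.0165)])
# bed features in wrist at reported pose
def b2t(x,y,z): return R.inv().apply(np.r_[C+bx*x+by*y,z]-p)
for n,q in dict(tipA=(-.0627,-.0497+0,.0585),).items(): pass
print("stud",wproj(c,b2t(0,0,.076)).round(0))
print("rails end stop side", [wproj(c,b2t(x,-.1,.022)).round(0) for x in(-.0435,.0435)])
print("flask front top",[wproj(c,b2t(x,-.155,.064)).round(0) for x in(-.035,.035)])
S=.08
for a in(79.4,199.4,319.4):
  a=np.radians(a);print("ball",wproj(c,b2t(S*np.cos(a),S*np.sin(a),.0585)).round(0))
E
```

```text
0 [array([233., 204.]), array([278., 204.]), array([234., 224.]), array([277., 224.])]
-0.02 [array([231., 212.]), array([280., 212.]), array([232., 234.]), array([280., 234.])]
-0.03 [array([230., 216.]), array([281., 217.]), array([230., 240.]), array([281., 240.])]
-0.04 [array([228., 222.]), array([283., 222.]), array([229., 246.]), array([282., 246.])]
-0.06 [array([225., 234.]), array([286., 234.]), array([226., 260.]), array([285., 260.])]
stud [256. -22.]
rails end stop side [array([198., 138.]), array([313., 138.])]
flask front top [array([202., 226.]), array([309., 227.])]
ball [277. -95.]
ball [141.  34.]
ball [351.  69.]
```

The balls project exactly where the wrist picture shows them, so the reported pose is right. The fingers look about 25 to 30 mm shorter than that pose implies, so they passed over the flask. I'll back up and measure the finger tips in free air.

>>> step_arm(
  targets=[
    [0,-25,0,0,0,0],
    [0,-30,0,0,0,0],
    [25,0,0,0,0,0],
    [30,0,0,0,0,0],
    [24,0,0,0,0,0],
    [0,0,0,0,0,0],
  ],
)

```text
time_s: 7.62
ee_pos: [0.5999, -0.2475, 0.0885]
eef_rot: [-1.571, 0.0, -1.35]
force: [-0.0, -0.1, -0.2]
grip_width: 0.033
```

```bash
python3 - <<'E'
from h import *
toolto((0,-.235),.015,-77.3)
o=get_obs();p=np.array(o["ee_pos"]);R=Ro.from_euler('xyz',o["eef_rot"])
c=camera("side");im=cv2.resize(c["pixels"][180:280,310:420,::-1],None,fx=6,fy=6,interpolation=cv2.INTER_CUBIC)
w=get_obs()["grip_width"]/2
for dz in(-w,w,-w-.0125,w+.0125):
  for dx in(-.008,.008):
   a,b=[((proj(c,p+R.apply([dx,dy,dz]))-[310,180]+.5)*6) for dy in(0,-.06)]
   cv2.line(im,tuple(a.astype(int)),tuple(b.astype(int)),(0,0,255),1)
cv2.imwrite("pics/s5.png",im)
c=camera("wrist");cv2.imwrite("pics/w5.png",c["pixels"][:,:,::-1])
E
```

```text
t 7.625 bed xy -0.3 -236.0 z 0.0885 rot [-90.    0.  -77.4] F [-0.  -0.1 -0.2] w 0.033
move mm [-1.  73.5  0.3] turn [ 0.  -0.1 -0. ]
```

View pics/s5.png

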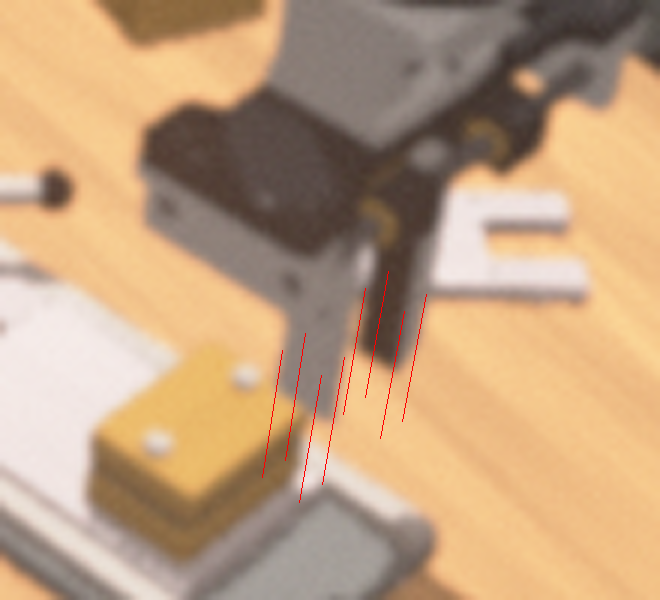

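View pics/w5.png

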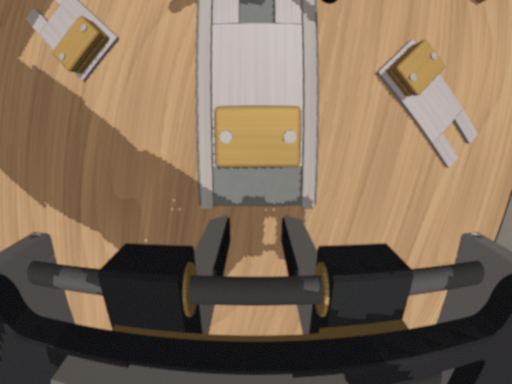

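The finger ends are about 30 mm behind the reported TCP in both views (side tips at about (365,247), wrist tips at v≈217). I'll allow for that and go lower, watching the force.

>>> step_arm(
  targets=[
    [0,30,0,0,0,0],
    [0,25,0,0,0,0],
    [0,15,0,0,0,0],
    [0,5,0,0,0,0],
    [0,0,0,0,0,0],
  ],
)

```text
time_s: 8.35
ee_pos: [0.6003, -0.2462, 0.0143]
eef_rot: [-1.57, -0.0, -1.348]
force: [-0.7, 0.4, 0.7]
grip_width: 0.0327
```

>>> step_arm(
  targets=[
    [0,4,0,0,0,0],
    [0,3,0,0,0,0],
    [0,0,0,0,0,0],
  ],
)

```text
time_s: 8.72
ee_pos: [0.6, -0.2464, 0.0068]
eef_rot: [-1.571, 0.0, -1.349]
force: [0.0, -0.2, 0.0]
grip_width: 0.0331
```

>>> step_arm(
  targets=[
    [-8,0,0,0,0,0],
    [-8,0,0,0,0,0],
    [-6,0,0,0,0,0],
    [-6,0,0,0,0,0],
    [-6,0,0,0,0,0],
  ],
)

```text
time_s: 9.35
ee_pos: [0.5926, -0.2132, 0.007]
eef_rot: [-1.57, -0.001, -1.349]
force: [0.9, -3.7, -0.5]
grip_width: 0.0331
```

```bash
python3 - <<'E'
from h import *
toolto((0,-.158),.007,-77.3)
c=camera("side");cv2.imwrite("pics/s6.png",cv2.resize(c["pixels"][160:320,220:420,::-1],None,fx=3.5,fy=3.5))
E
```

```text
t 9.35 bed xy 0.1 -200.9 z 0.007 rot [-90.   -0.  -77.3] F [ 0.9 -3.7 -0.5] w 0.0331
move mm [-42.9  -0.   -0.1] turn [-0.  0.  0.]
```

View pics/s6.png

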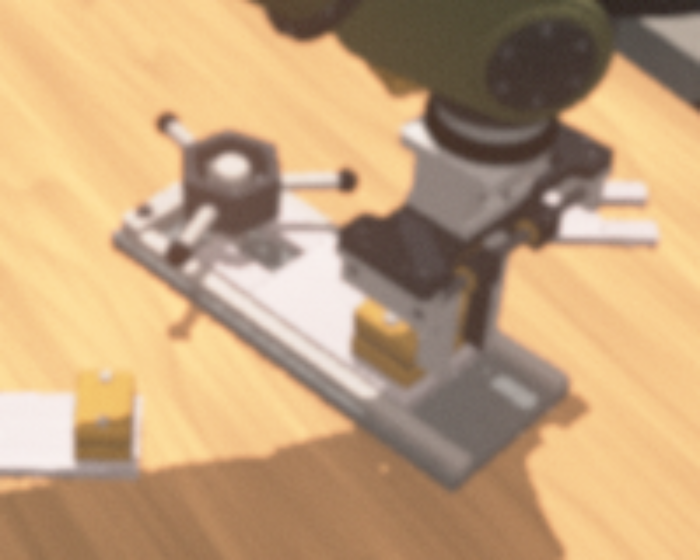

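Contact made (3.7 N) and the flask is moving. I'll continue to home.

>>> step_arm(
  targets=[
    [-6,0,0,0,0,0],
    [-6,0,0,0,0,0],
    [-6,0,0,0,0,0],
    [-6,0,0,0,0,0],
    [-5,0,0,0,0,0],
    [-4,0,0,0,0,0],
    [-3,0,0,0,0,0],
  ],
)

```text
time_s: 10.28
ee_pos: [0.5847, -0.1779, 0.007]
eef_rot: [-1.571, -0.0, -1.348]
force: [0.7, -6.1, 2.2]
grip_width: 0.0327
```

>>> step_arm(
  targets=[
    [-2,0,0,0,0,0],
    [-1,0,0,0,0,0],
  ],
)

```text
time_s: 10.52
ee_pos: [0.584, -0.1751, 0.007]
eef_rot: [-1.571, -0.0, -1.348]
force: [1.9, -6.0, 2.3]
grip_width: 0.0328
```

>>> step_arm(
  targets=[
    [-1,0,0,0,0,0],
    [-1,0,0,0,0,0],
  ],
)

```text
time_s: 10.78
ee_pos: [0.5838, -0.1737, 0.007]
eef_rot: [-1.57, -0.001, -1.349]
force: [2.8, -11.0, 0.6]
grip_width: 0.0327
```

>>> step_arm(
  targets=[
    [-0.5,0,0,0,0,0],
    [-0.5,0,0,0,0,0],
  ],
)

```text
time_s: 11.02
ee_pos: [0.5839, -0.1736, 0.0071]
eef_rot: [-1.57, -0.003, -1.349]
force: [5.4, -15.9, -1.0]
grip_width: 0.033
```

>>> step_arm(
  targets=[
    [-0.5,0,0,0,0,0],
    [-0.5,0,0,0,0,0],
  ],
)

```text
time_s: 11.28
ee_pos: [0.5841, -0.1736, 0.0074]
eef_rot: [-1.569, -0.004, -1.349]
force: [7.4, -19.9, -1.2]
grip_width: 0.0326
```

```bash
python3 - <<'E'
from h import *
toolto((0,-.158),.007,-77.3)
c=camera("top");cv2.imwrite("pics/t7.png",cv2.resize(c["pixels"][140:240,265:430,::-1],None,fx=4.8,fy=4.8,interpolation=cv2.INTER_CUBIC))
E
```

```text
t 11.275 bed xy 0.5 -160.4 z 0.0074 rot [-89.9  -0.2 -77.3] F [  7.4 -19.9  -1.2] w 0.0326
move mm [-2.4  0.4 -0.5] turn [-0.1  0.   0.2]
```

View pics/t7.png

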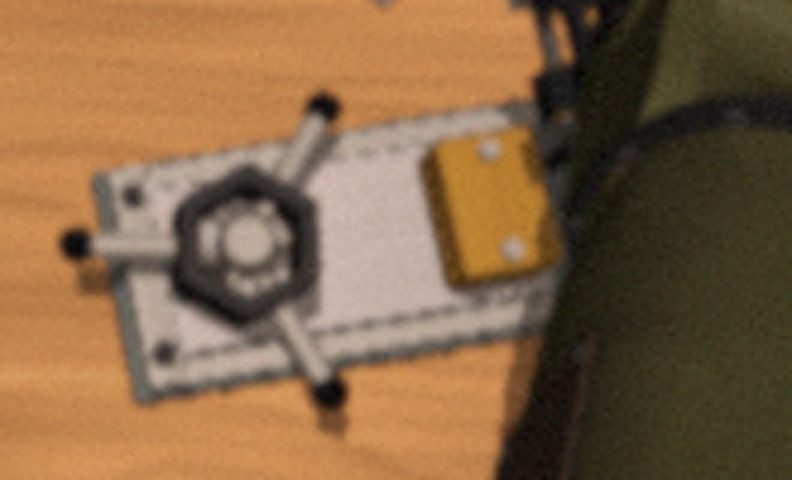

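Home: the force rises to 20 N with no motion, and the picture shows no gap between plate (150,340) and end stop. I'll back off, lift, and go to arm 0.

>>> step_arm(
  targets=[
    [4,0,0,0,0,0],
    [3,-2,0,0,0,0],
    [0,-40,0,0,0,0],
    [0,-45,0,0,0,0],
    [0,-45,0,0,0,0],
    [-45,0,2,0,0,0],
    [-45,0,3,0,0,0],
    [-45,0,2,0,0,0],
    [-45,0,3,0,0,0],
    [-45,0,2,0,0,0],
    [-20,0,3,0,0,0],
    [0,0,0,0,10.6,0],
  ],
  gripper=0,
)

```text
time_s: 12.82
ee_pos: [0.545, 0.0654, 0.1388]
eef_rot: [-1.571, 0.0, -1.535]
force: [0.4, -0.1, -0.2]
grip_width: 0.047
```

```bash
python3 - <<'E'
from h import *
toolto((.0143,.0767),.004,-87.9)
c=camera("wrist");cv2.imwrite("pics/w8.png",c["pixels"][:,:,::-1])
E
```

```text
t 12.825 bed xy 15.0 81.3 z 0.1388 rot [-90.    0.  -87.9] F [ 0.4 -0.1 -0.2] w 0.047
move mm [  4.7 134.8   0.3] turn [ 0. -0. -0.]
```

View pics/w8.png

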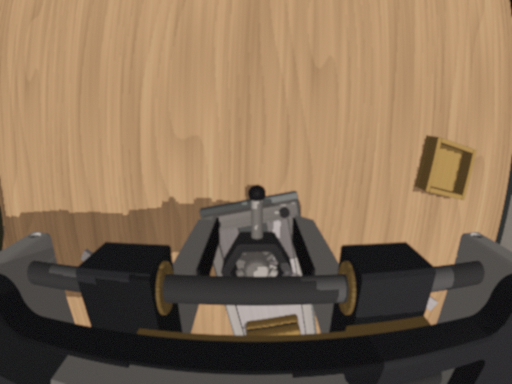

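Arm 0's ball at (257,193) is centred between the fingers. Lowering to straddle it.

>>> step_arm(
  targets=[
    [4,30,0,0,0,0],
    [0,35,0,0,0,0],
    [0,30,0,0,0,0],
    [0,20,0,0,0,0],
    [0,12,0,0,0,0],
    [0,8,0,0,0,0],
    [0,0,0,0,0,0],
  ],
)

```text
time_s: 13.75
ee_pos: [0.5454, 0.0601, 0.0038]
eef_rot: [-1.571, -0.0, -1.533]
force: [-1.1, -0.1, -0.6]
grip_width: 0.0471
```

```bash
python3 - <<'E'
from h import *
toolto((.0143,.0767),.004,-87.9)
c=camera("wrist");cv2.imwrite("pics/w9.png",c["pixels"][:,:,::-1])
c=camera("side");cv2.imwrite("pics/s9.png",cv2.resize(c["pixels"][140:270,220:350,::-1],None,fx=4.5,fy=4.5))
E
```

```text
t 13.75 bed xy 14.2 76.0 z 0.0038 rot [-90.   -0.  -87.8] F [-1.1 -0.1 -0.6] w 0.0471
move mm [-0.7 -0.2  0. ] turn [0.  0.1 0. ]
```

View pics/w9.png

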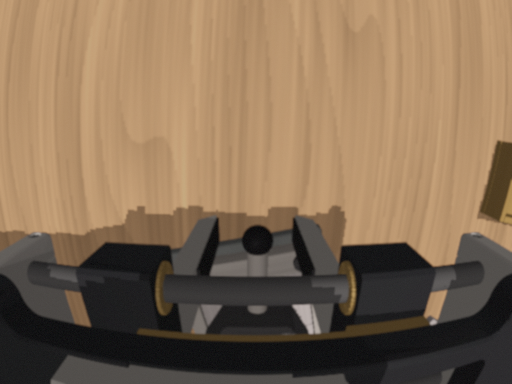

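View pics/s9.png

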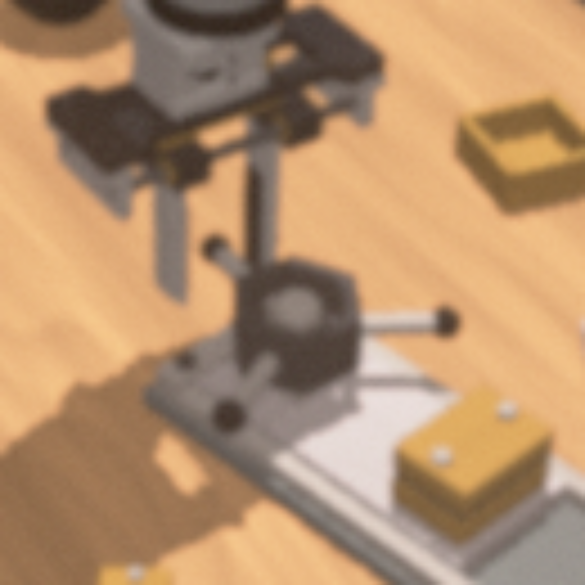

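>>> step_arm(
  targets=[
    [0,0,0,0,0,0],
    [0,0,0,0,0,0],
    [0.2,0,-5.4,0,-4,0],
    [0.2,0,-5.4,0,-4,0],
    [0.2,0,-5.4,0,-4,0],
    [0.2,0,-5.4,0,-4,0],
    [0.2,0,-5.4,0,-4,0],
    [0.2,0,-5.4,0,-4,0],
    [0.2,0,-5.4,0,-4,0],
    [0.1,0,-2.7,0,-2,0],
    [0,0,0,0,0,0],
  ],
  gripper=-0.36,
)

```text
time_s: 15.22
ee_pos: [0.5072, 0.0482, 0.0041]
eef_rot: [-1.571, -0.0, -1.01]
force: [-0.7, 0.3, -0.6]
grip_width: 0.0304
```

```bash
python3 - <<'E'
from h import *
toolto((.0143,.0767),.004,-87.9)
c=camera("wrist");cv2.imwrite("pics/w10.png",c["pixels"][:,:,::-1])
c=camera("side");cv2.imwrite("pics/s10.png",cv2.resize(c["pixels"][140:270,220:350,::-1],None,fx=4.5,fy=4.5))
E
```

```text
t 15.225 bed xy -25.7 72.8 z 0.0041 rot [-90.   -0.  -57.9] F [-0.7  0.3 -0.6] w 0.0304
move mm [ 9.7  0.1 39. ] turn [-0. 30.  0.]
```

View pics/w10.png

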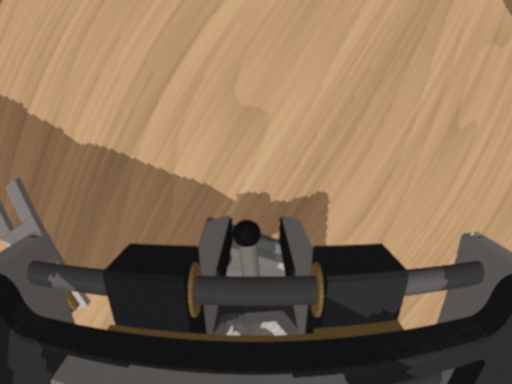

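View pics/s10.png

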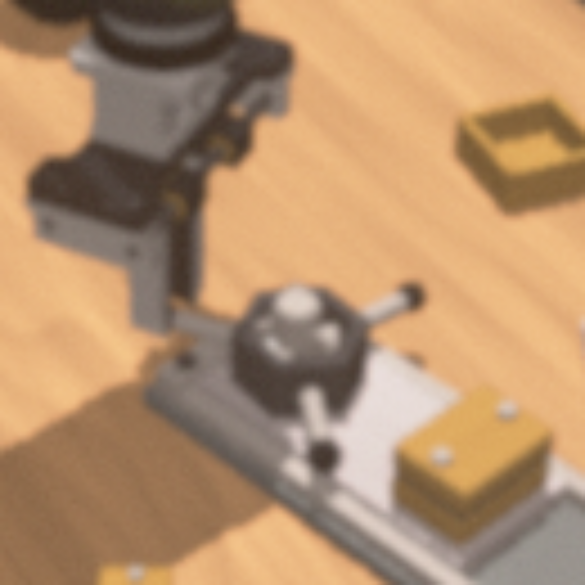

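```bash
python3 - <<'E'
from h import *
c=camera("side")
for p in[(311.0,205.1),(291.1,241.1)]:
  for z in(.0405,.0585):
    q=onz(c,*p,z)[:2]-C-[.001,0];a=q@bx,q@by
    print(z,np.hypot(*a).round(4),np.degrees(np.arctan2(a[1],a[0])).round(1))
E
```

```text
0.0405 0.0821 -7.7
0.0585 0.0692 -21.3
0.0405 0.0836 -125.5
0.0585 0.1021 -127.7
```

The nut has dropped: ball heights and radii fit z≈40 mm, at about 113° relative to the bed. Now clockwise.

>>> step_arm(
  targets=[
    [0.2,0,5.4,0,4,0],
    [0.2,0,5.4,0,4,0],
    [0.2,0,5.4,0,4,0],
    [0.2,0,5.4,0,4,0],
    [0.2,0,5.4,0,4,0],
    [0.2,0,5.4,0,4,0],
    [0.2,0,5.4,0,4,0],
    [0.2,0,5.4,0,4,0],
    [0.2,0,5.4,0,4,0],
    [0,0,0,0,0,0],
  ],
)

```text
time_s: 16.62
ee_pos: [0.5537, 0.0599, 0.0037]
eef_rot: [-1.571, -0.0, -1.638]
force: [0.4, -0.4, -0.2]
grip_width: 0.0295
```

```bash
cat >> h.py <<'E'
def pol():
    o=get_obs();q=np.array(o["ee_pos"][:2])-C;x,y=q@bx,q@by
    R=Ro.from_euler('xyz',o["eef_rot"]);f=R.inv().apply(o["force"])
    print("t",o["time_s"],"r",np.hypot(x,y).round(4),"ang",np.degrees(np.arctan2(y,x)).round(1),"yaw-rel",(np.degrees(o["eef_rot"][2])+180-12.7).round(1),"z",o["ee_pos"][2].round(4),"Ftool",f.round(1))
E
python3 - <<'E'
from h import *
pol()
c=camera("wrist");cv2.imwrite("pics/w11.png",c["pixels"][:,:,::-1])
E
```

```text
t 16.625 r 0.0773 ang 73.3 yaw-rel 73.4 z 0.0037 Ftool [0.4 0.2 0.5]
```

View pics/w11.png

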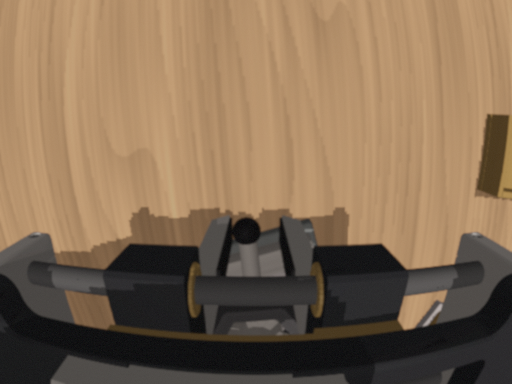

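>>> step_arm(
  targets=[
    [0.1,0,4,0,3,0],
    [0.1,0,4,0,3,0],
    [0.1,0,2.7,0,2,0],
    [0.1,0,2.7,0,2,0],
  ],
)

```text
time_s: 17.18
ee_pos: [0.5666, 0.0577, 0.0037]
eef_rot: [-1.571, -0.0, -1.814]
force: [-2.4, 1.1, -0.9]
grip_width: 0.0299
```

```bash
python3 -c "
from h import *
pol()"
```

```text
t 17.175 r 0.0771 ang 63.6 yaw-rel 63.4 z 0.0037 Ftool [-0.5  0.9 -2.6]
```

>>> step_arm(
  targets=[
    [0,0,1.4,0,1,0],
    [0,0,1.4,0,1,0],
  ],
)

```text
time_s: 17.42
ee_pos: [0.5692, 0.057, 0.0037]
eef_rot: [-1.572, -0.0, -1.848]
force: [-4.3, 0.4, -0.6]
grip_width: 0.0299
```

```bash
python3 -c "
from h import *
pol()"
```

```text
t 17.425 r 0.0771 ang 61.5 yaw-rel 61.4 z 0.0037 Ftool [ 0.8  0.6 -4.3]
```

>>> step_arm(
  targets=[
    [0,0,1.4,0,1,0],
    [0,0,1.4,0,1,0],
  ],
)

```text
time_s: 17.68
ee_pos: [0.5715, 0.0563, 0.0035]
eef_rot: [-1.573, -0.001, -1.884]
force: [-6.9, 2.3, 0.3]
grip_width: 0.0302
```

```bash
python3 -c "
from h import *
pol()"
```

```text
t 17.675 r 0.077 ang 59.8 yaw-rel 59.4 z 0.0035 Ftool [-0.  -0.3 -7.2]
```

Resistance is growing, as expected. I'll continue in small steps.

>>> step_arm(
  targets=[
    [0,0,1,0,0.7,0],
    [0,0,1,0,0.7,0],
  ],
)

```text
time_s: 17.92
ee_pos: [0.573, 0.0557, 0.0034]
eef_rot: [-1.573, -0.001, -1.908]
force: [-8.1, 2.4, 0.7]
grip_width: 0.0302
```

>>> step_arm(
  targets=[
    [0,0,1,0,0.7,0],
    [0,0,0,0,0,0],
  ],
)

```text
time_s: 18.18
ee_pos: [0.5739, 0.0555, 0.0034]
eef_rot: [-1.573, -0.001, -1.92]
force: [-8.7, 2.4, 0.4]
grip_width: 0.0298
```

>>> step_arm(
  targets=[
    [0,0,1,0,0,0],
    [0,0,0,0,0,0],
  ],
)

```text
time_s: 18.42
ee_pos: [0.5748, 0.0553, 0.0034]
eef_rot: [-1.574, -0.001, -1.919]
force: [-8.9, 3.1, 0.3]
grip_width: 0.0302
```

```bash
python3 -c "
from h import *
pol()
c=camera('wrist');cv2.imwrite('pics/w12.png',c['pixels'][:,:,::-1])
c=camera('side');cv2.imwrite('pics/s12.png',cv2.resize(c['pixels'][140:270,220:350,::-1],None,fx=4.5,fy=4.5))
"
```

```text
t 18.425 r 0.0772 ang 57.3 yaw-rel 57.3 z 0.0034 Ftool [ 0.1 -0.2 -9.4]
```

View pics/s12.png

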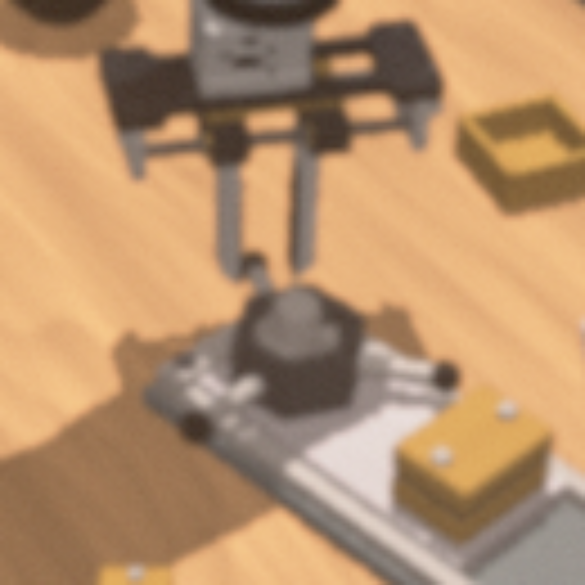

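View pics/w12.png

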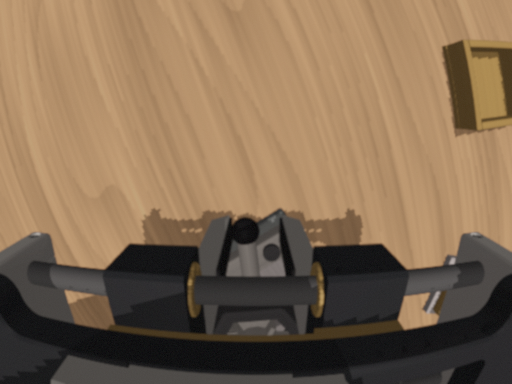

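>>> step_arm(
  targets=[
    [0,0,1,0,0.7,0],
    [0,0,0,0,0,0],
  ],
)

```text
time_s: 18.77
ee_pos: [0.5756, 0.055, 0.0034]
eef_rot: [-1.574, -0.001, -1.932]
force: [-9.8, 3.2, 1.6]
grip_width: 0.0301
```

>>> step_arm(
  targets=[
    [0,0,1,0,0.7,0],
    [0,0,0,0,0,0],
  ],
)

```text
time_s: 19.02
ee_pos: [0.5764, 0.0547, 0.0034]
eef_rot: [-1.574, -0.001, -1.944]
force: [-9.2, 4.4, 3.0]
grip_width: 0.0303
```

>>> step_arm(
  targets=[
    [0,0,1,0,0.7,0],
    [0,0,0,0,0,0],
  ],
)

```text
time_s: 19.27
ee_pos: [0.5772, 0.0544, 0.0033]
eef_rot: [-1.575, -0.001, -1.956]
force: [-11.1, 4.6, 2.9]
grip_width: 0.0305
```

```bash
python3 -c "
from h import *
pol()"
```

```text
t 19.275 r 0.0772 ang 55.3 yaw-rel 55.2 z 0.0033 Ftool [ -0.1  -2.8 -12. ]
```

>>> step_arm(
  targets=[
    [0,0,1,0,0.7,0],
    [0,0,1,0,0.7,0],
  ],
)

```text
time_s: 19.52
ee_pos: [0.5787, 0.0537, 0.0032]
eef_rot: [-1.575, -0.001, -1.981]
force: [-13.8, 6.0, 3.7]
grip_width: 0.0304
```

>>> step_arm(
  targets=[
    [0,0,1,0,0.7,0],
    [0,0,0,0,0,0],
  ],
)

```text
time_s: 19.77
ee_pos: [0.5795, 0.0534, 0.0032]
eef_rot: [-1.576, -0.001, -1.993]
force: [-13.5, 5.2, 3.7]
grip_width: 0.0302
```

```bash
python3 -c "
from h import *
pol()
c=camera('side');im=c['pixels'][140:270,220:350,::-1]
cv2.imwrite('pics/s13.png',cv2.resize(im,None,fx=4.5,fy=4.5,interpolation=cv2.INTER_CUBIC))
c=camera('top');im=c['pixels'][140:240,265:430,::-1]
cv2.imwrite('pics/t13.png',cv2.resize(im,None,fx=4.8,fy=4.8,interpolation=cv2.INTER_CUBIC))
"
```

```text
t 19.775 r 0.0772 ang 53.4 yaw-rel 53.1 z 0.0032 Ftool [  0.8  -3.6 -14.4]
```

View pics/s13.png

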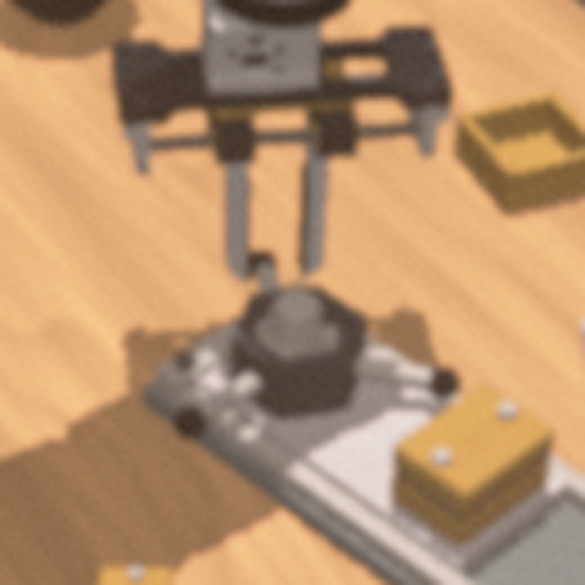

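View pics/t13.png

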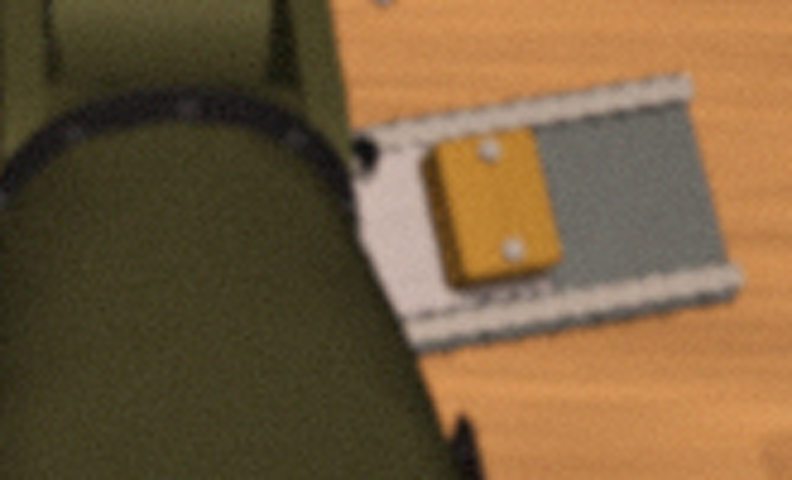

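```bash
python3 - <<'E'
from h import *
c=camera("side")
for n,p in [('13',(444,381)),('13',(190,422)),('12',(445,377)),('12',(197,425))]:
    q=onz(c,220+p[0]/4.5-.4,140+p[1]/4.5-.4,.0395)[:2]-C-[.001,0];a=q@bx,q@by
    print(n,np.hypot(*a).round(4),np.degrees(np.arctan2(a[1],a[0])).round(1)%120)
c=camera("top");p=(367,153)
q=onz(c,265+p[0]/4.8-.4,140+p[1]/4.8-.4,.0395)[:2]-C;a=q@bx,q@by
print(np.hypot(*a).round(4),np.degrees(np.arctan2(a[1],a[0])).round(1)%120)
pol()
E
```

```text
13 0.0824 60.3
13 0.0794 61.400000000000006
12 0.0823 62.6
12 0.0785 64.5
0.0835 58.0
t 19.975 r 0.0772 ang 53.4 yaw-rel 53.1 z 0.0032 Ftool [  1.2  -3.9 -14.4]
```

>>> step_arm(
  targets=[
    [0,0,1,0,0.7,0],
    [0,0,1,0,0.7,0],
    [0,0,0,0,0,0],
  ],
)

```text
time_s: 20.35
ee_pos: [0.581, 0.0527, 0.0032]
eef_rot: [-1.576, -0.002, -2.017]
force: [-16.3, 6.1, 4.7]
grip_width: 0.0301
```

>>> step_arm(
  targets=[
    [0,0,1,0,0.7,0],
    [0,0,1,0,0.7,0],
    [0,0,0,0,0,0],
  ],
)

```text
time_s: 20.72
ee_pos: [0.5824, 0.052, 0.0031]
eef_rot: [-1.577, -0.002, -2.042]
force: [-18.5, 7.2, 5.8]
grip_width: 0.0304
```

```bash
python3 -c "
from h import *
pol()
c=camera('side');im=c['pixels'][140:270,220:350,::-1]
cv2.imwrite('pics/s14.png',cv2.resize(im,None,fx=4.5,fy=4.5,interpolation=cv2.INTER_CUBIC))
c=camera('wrist');cv2.imwrite('pics/w14.png',c['pixels'][:,:,::-1])
"
```

```text
t 20.725 r 0.0772 ang 51.1 yaw-rel 50.3 z 0.0031 Ftool [  2.   -5.7 -19.8]
```

View pics/s14.png

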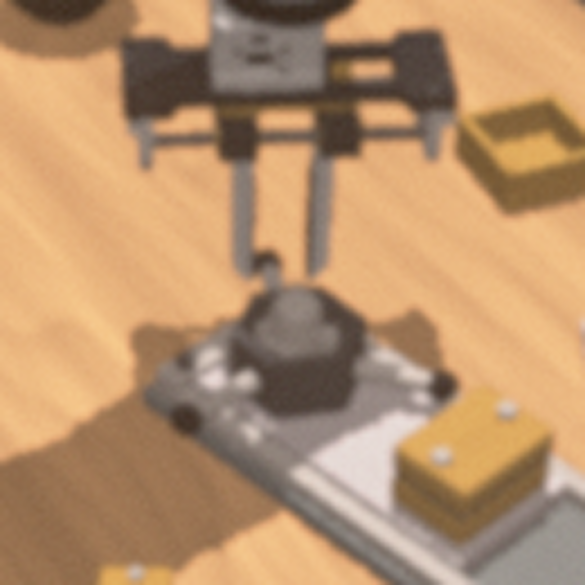

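View pics/w14.png

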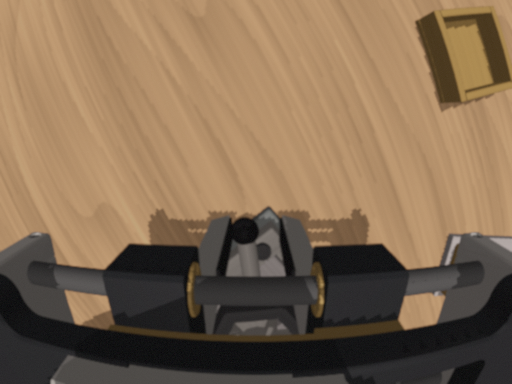

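The nut now resists at 20 N, twice the stated tightening force. I'll ease off, centre on the ball and lift clear.

>>> step_arm(
  targets=[
    [0,0,-3,0,-2,0],
    [0,0,-4,0,-2,0],
    [0,0,-2,0,0,0],
    [0,0,0,0,0,0],
  ],
  gripper=0,
)

```text
time_s: 21.32
ee_pos: [0.5771, 0.0548, 0.004]
eef_rot: [-1.57, 0.0, -1.972]
force: [0.7, -0.7, 0.5]
grip_width: 0.0467
```

```bash
python3 -c "
from h import *
pol()
c=camera('wrist');cv2.imwrite('pics/w15.png',c['pixels'][:,:,::-1])
"
```

```text
t 21.325 r 0.0775 ang 55.5 yaw-rel 54.3 z 0.004 Ftool [ 0.4 -0.5  0.9]
```

View pics/w15.png

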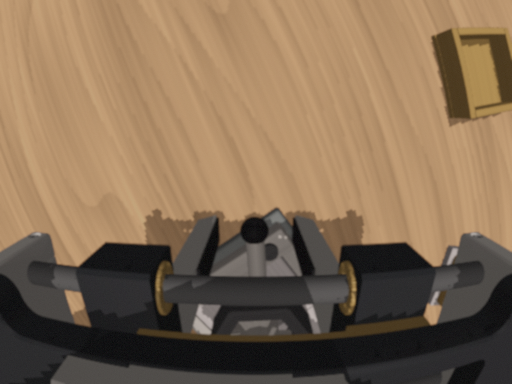

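>>> step_arm(
  targets=[
    [0,-10,0,0,0,0],
    [0,-30,0,0,0,0],
    [0,-45,0,0,0,0],
    [0,-50,0,0,0,0],
    [-50,-20,0,0,0,0],
    [-50,0,0,0,0,0],
    [-50,0,0,0,0,0],
    [-40,0,-40,0,0,0],
    [0,0,-50,0,0,0],
    [0,0,-50,0,0,0],
    [0,0,0,0,0,0],
  ],
)

```text
time_s: 22.75
ee_pos: [0.5203, 0.2858, 0.1602]
eef_rot: [-1.57, 0.001, -1.969]
force: [0.1, -0.9, -0.1]
grip_width: 0.0475
```

```bash
python3 -c "
from h import *
pol()
c=camera('side');im=c['pixels'][140:300,220:400,::-1]
cv2.imwrite('pics/s16.png',cv2.resize(im,None,fx=3.5,fy=3.5,interpolation=cv2.INTER_CUBIC))
c=camera('top');cv2.imwrite('pics/t16f.png',c['pixels'][:,:,::-1]);im=c['pixels'][140:240,265:430,::-1]
cv2.imwrite('pics/t16.png',cv2.resize(im,None,fx=4.8,fy=4.8,interpolation=cv2.INTER_CUBIC))
"
```

```text
t 22.75 r 0.3043 ang 82.6 yaw-rel 54.5 z 0.1602 Ftool [0.8 0.1 0.4]
```

View pics/s16.png

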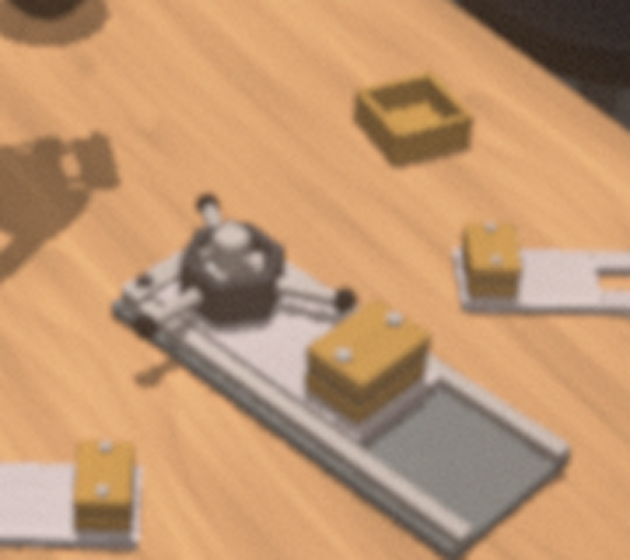

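View pics/t16.png

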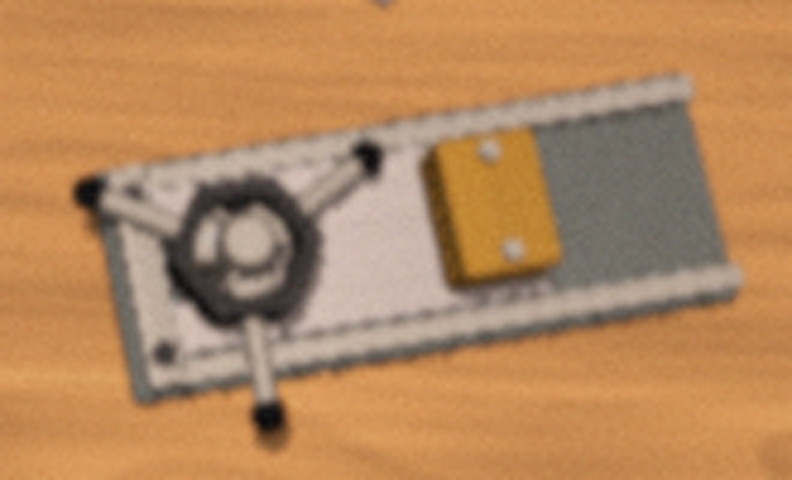

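View pics/t16f.png

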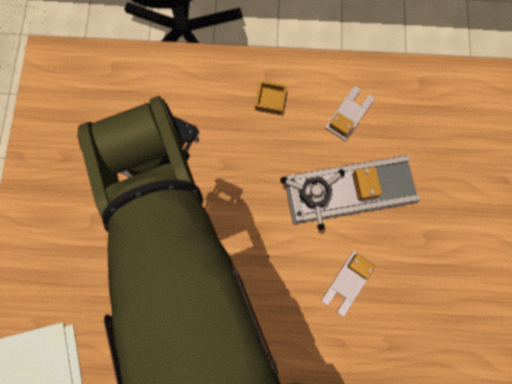

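```bash
python3 - <<'E'
from h import *
c=camera("top")
def B(p,z):
    q=onz(c,265+p[0]/4.8-.4,140+p[1]/4.8-.4,z)[:2]-C;return np.array([q@bx,q@by])
t=np.array([B(p,.0395) for p in[(90,192),(368,155),(268,414)]]);m=t.mean(0);print("ctr",m)
for a in t: a=a-m;print(np.hypot(*a).round(4),np.degrees(np.arctan2(a[1],a[0]))%120)
for p in[(535,128),(563,258)]: print("flask back top",B(p,.064).round(4))
for p in[(637,112),(667,240)]: print("initial",B(p,.064).round(4))
im=c['pixels'][165:225,275:325,::-1];cv2.imwrite('pics/t17.png',cv2.resize(im,None,fx=10,fy=10,interpolation=cv2.INTER_CUBIC))
E
```

```text
ctr [ 0.00043255 -0.0025351 ]
0.08 57.97784763760544
0.0807 57.76106439426134
0.0801 57.40839824787611
flask back top [ 0.0323 -0.1502]
flask back top [-0.0326 -0.1485]
initial [ 0.0317 -0.2009]
initial [-0.0325 -0.1996]
```

View pics/t17.png

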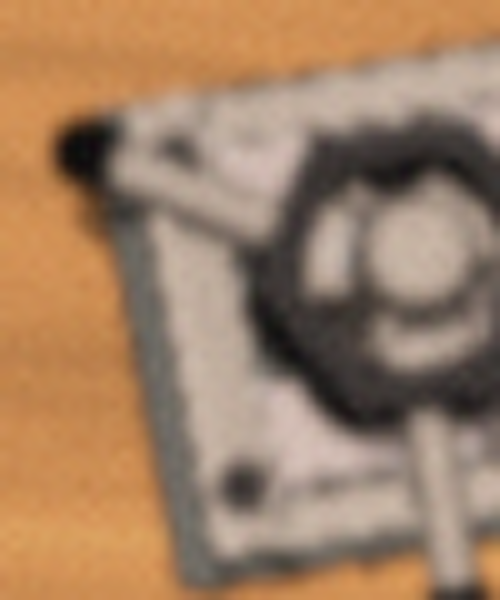

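The plate is home: the flask's back face is at y≈-149.5 mm against -150, with no gap at the stop. The nut is down at about 58°, and the robot is clear.

```bash
python3 -c "
from station import job,get_obs
print(get_obs()['time_s'],get_obs()['force']);print(job.hand_in())"
```

```text
22.9 [-0.45747827 -0.34895649 -0.80921699]
the job is handed in; nothing more can be done
None
```

The carrier is home against the end stop, the nut has dropped onto the plate and been turned clockwise until tight, and I handed the job in at 22.9 s with the gripper clear of everything.

**Carrier:** I pushed it by the flask's back face until the force rose to about 20 N with no further movement. The last top picture put the flask's back face at y ≈ -149.5 mm, against the nominal -150 mm, with no visible gap at the stop.

**Nut:** I straddled arm 0 with the fingers and turned it anticlockwise to about 113° from the bed's +x, where it dropped. The ball heights in the pictures confirmed the 18 mm drop. I then turned it clockwise against rising resistance up to about 20 N, and it stayed put after I let go. The bowl, jar and spare flask were not touched.

**Checks that disagreed:**
- **Finger length:** The fingers really end about 30 mm short of the stated TCP. Because of that, my first push passed over the flask without moving it, and I repeated it lower.
- **Final nut angle:** I measured about 58°, while tight was described as about 63°. Resistance kept growing gradually instead of stopping sharply, and I pushed to about twice the 10 N tightening force. So the nut is probably a few degrees past "tight", with perhaps a degree or two of that being my error in the bed's angle.

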